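# Lay out the overhaul kit on its outline pads

### The arm

A 7-joint arm with a two-finger parallel gripper is mounted at the origin on a cart in front of the work surface, level with it; the furniture and walls round the work are solid. World frame = base frame: x ahead of the robot, y to its left, z up, the work surface at z = 0. Lengths are in mm, angles in rad, forces in N, time in s.
With the tool pointing down it reaches from about 400 to 875 mm from the base axis. Payload 4.4 kg.
Tool frame: the origin (TCP) lies midway between the tips of the shut fingers; the grasp point (between the pads) lies ctrl.grip_depth behind it (ctrl.grip_depth is the distance from the TCP to the grasp point, in mm); z points along the fingers, y is the line along which they close (so a half turn about z gives the same grasp; the last joint's range is limited). The gripper opens to 85 mm and grips with 20 to 120 N. Pads are 22 mm wide; open, the fingers measure 114 mm over their backs; the gripper's body (76 mm by 85 mm) begins 54 mm behind the grasp point. The pads swing forward as they close: fully open they stand 13 mm farther back than shut.
Start: joints at [-1.203, 0.628, 0.038, 1.517, -0.027, 0.996, -0.02], TCP at [273.188, 589.819, 231.313] pointing down, gripper open.
Joint ranges: [-3.06, 3.06], [-0.37, 2.12], [-1.25, 1.32], [0.18, 2.47], [-1.1, 4.24], [0.23, 1.98], [-2.94, 2.94]. Speed limits (rad/s): [2.57, 2.57, 3.14, 3.14, 3.14, 3.14, 3.14].

### API

Orientations are given as [roll, pitch, yaw] about the fixed x, y, z axes, in that order (R = Rz(yaw) Ry(pitch) Rx(roll)).
In Python, from cell import ctrl gives the robot as it stands.
- The arm moves only by the tool carry_out, never from a script. Its argument "deltas" is one flat list of numbers, 7 for each row, row after row: the turn, a rotation vector about the tool's x, y, z in degrees, then the shift along the tool's x, y, z in m, then the closure, from -1 (fully open) to 1 (shut). In form: [wx, wy, wz, dx, dy, dz, claw, wx, wy, wz, dx, dy, dz, claw, ...]. A call has 1 to 12 rows; each row shifts and turns the commanded pose from where the row before left it, along the tool's axes as they then stand; what a row does not reach is not made up. A row lasts 1/8 s, in which the tool goes at most 62.5 mm and 10.7 degrees, less where a joint would pass 70% of its speed; a pose out of reach is approached as far as the arm can. A call with a gripper value outside its range is refused whole. The fingers move at their own pace and stop on an object; the grip force is fixed at half the most. Time passes only in rows, so rows that do not move let the fingers close. It gives the time, the measured TCP pose, the force, the opening and the grip force at its end, in the units of the state.
- ctrl.read_state(): the state, without advancing time (a new reading comes with each control period).
- ctrl.get_image(name): name is "side" or "top"; returns the picture (480x640x3 uint8, red, green, blue); there is no depth.
- ctrl.calibration(name): a dict with "mtx" (3x3 intrinsics, pixels), "distortion" ([k1, k2, p1, p2, k3] as OpenCV has them; the pictures are not rectified), "R" (3x3) and "t" (3): a world point X has camera coordinates R X + t. Camera axes: x right, y down, z forward; pixel columns grow to the right and rows downward; lengths in mm; the calibration is good to about 2 mm. A picture is of the moment at which its call begins. calibration takes no time and is no camera call.
- ctrl.finish_job(): hands the job in; it is judged then, once.
The state is a dict: "clock": time; "qpos": joint angles; "qd": joint speeds; "tau": joint torques, N m; "eef_pos": TCP position; "tool_rot": TCP orientation; "force": force on the tool from outside, world axes, zero at the start; "torque": the same for the moment, N m; "width": finger opening in mm; "gripper_force": force on a finger pad.
Only numpy, scipy, OpenCV 4.12 (cv2) and the standard library are available. Lean on these libraries where they do the work, as an engineer would, in place of code of your own. Each camera call takes 0.05 s, during which the arm holds its last target. There are 200 camera calls.

### The job

Lay out the parts for the next overhaul: set each of the five loose parts (grooved pulley, large bearing, small bearing, square relay, small carton) on the wooden pad that carries the black outline of its own shape and size. Each part must end lying flat on its pad, centred on the outline and covering it, the relay and the carton turned square with their outlines (either way round), with everything let go and at rest.

Things in the scene. Friction and masses are not known exactly. Their poses are not given: they have to be found in the camera images.
- pulley: grey metal pulley with a groove round it, lying flat: disc 62 mm in diameter, 30 mm high, small bore. Origin at the centre of its underside, z up along its axis; grip it across the rim. About 0.5 kg (0.35 to 0.7)
- bearing_large: steel ball bearing lying flat, 52 mm in diameter, 15 mm high (the larger of two). Origin at the centre of its underside, z up along its axis; grip across the outside
- bearing_small: ball bearing lying flat, browner, 40 mm in diameter, 12 mm high (the smaller of two). Origin at the centre of its underside, z up along its axis; grip across the outside
- relay: black cube relay standing blades up: body 28 x 28 mm and 26 mm high, thin brass blades up to 37 mm that cannot be gripped. Origin at the centre of its underside, z up, x and y across its flat sides; any quarter turn is equally good
- carton: small flat white closed carton, 77 mm along its x, 47 mm along its y, 22 mm high. Origin at the centre of its underside, z up; grip it across the 47 mm width
- pad_pulley: fixed brown wooden plaque 84 x 84 x 6 mm flat on the counter, alike to the others but for the flush black silhouette in the middle of its top: a ring 62 mm in outer diameter with a 16 mm bore (the largest ring). Origin at the centre of its underside, under the silhouette's centre (top face 6 mm higher); z up, x and y along its edges; turned up to 0.25 rad
- pad_bearing_large: fixed brown wooden plaque 84 x 84 x 6 mm flat on the counter, alike to the others but for the flush black silhouette in the middle of its top: a ring 52 mm in outer diameter with a 26 mm bore (the middle ring). Origin at the centre of its underside, under the silhouette's centre (top face 6 mm higher); z up, x and y along its edges; turned up to 0.25 rad
- pad_bearing_small: fixed brown wooden plaque 84 x 84 x 6 mm flat on the counter, alike to the others but for the flush black silhouette in the middle of its top: a ring 40 mm in outer diameter with a 20 mm bore (the smallest ring). Origin at the centre of its underside, under the silhouette's centre (top face 6 mm higher); z up, x and y along its edges; turned up to 0.25 rad
- pad_relay: fixed brown wooden plaque 84 x 84 x 6 mm flat on the counter, alike to the others but for the flush black silhouette in the middle of its top: a solid square of 28 mm, its sides along x and y. Origin at the centre of its underside, under the silhouette's centre (top face 6 mm higher); z up, x and y along its edges; turned up to 0.25 rad
- pad_carton: fixed brown wooden plaque 84 x 84 x 6 mm flat on the counter, alike to the others but for the flush black silhouette in the middle of its top: a solid rectangle, 77 mm along x and 47 mm along y. Origin at the centre of its underside, under the silhouette's centre (top face 6 mm higher); z up, x and y along its edges; turned up to 0.25 rad
Not all that is in view belongs to the job. Leave any turquoise look-alike of the bearing_large alone.

How it is judged (in metres and radians):
At the end, for the whole second after the job is handed in: Each part lies flat (tilt under 0.15 rad) on its own pad's top face (underside 3 to 10 mm above the pad's underside), centre within 12 mm of the pad's; relay (any quarter turn) and carton (either way round) square with their outlines within 0.25 rad; all released and at rest (horizontal distance between pulley and pad_pulley below 0.012 m and z of pulley in the frame of pad_pulley between 0.003 and 0.01 m and angle between each of pulley, bearing_large, bearing_small, relay, carton's own z axis and vertical below 0.15 rad and linear speed of each of pulley, bearing_large, bearing_small, relay, carton below 0.02 m/s and angular speed of each of pulley, bearing_large, bearing_small, relay, carton below 0.2 rad/s and horizontal distance between bearing_large and pad_bearing_large below 0.012 m and z of bearing_large in the frame of pad_bearing_large between 0.003 and 0.01 m and horizontal distance between bearing_small and pad_bearing_small below 0.012 m and z of bearing_small in the frame of pad_bearing_small between 0.003 and 0.01 m and horizontal distance between relay and pad_relay below 0.012 m and z of relay in the frame of pad_relay between 0.003 and 0.01 m and horizontal distance between carton and pad_carton below 0.012 m and z of carton in the frame of pad_carton between 0.003 and 0.01 m and angle between the x axis of carton and the x axis of pad_carton, either way round below 0.25 rad and (angle between the x axis of relay and the x axis of pad_relay, either way round below 0.25 rad or angle between the x axis of relay and the y axis of pad_relay, either way round below 0.25 rad)); the robot touches nothing.
It also fails if it takes over 118 s, if anything falls off the work surface, if the arm or the gripper's body presses on something with over 40 N, if the wrist force passes 120 N, or if a joint passes its speed limit or range.

## Working session

There is one attempt and no reset: what is moved stays moved. The work goes in short steps, Python scripts to look and compute and a tool call to move; the robot and the scene stay as the last step left them, time stands still between calls to the robot, and variables do not carry over. Pictures are saved under pics/ and viewed, at most 14 in all, crops included, and the job is handed in when it is done.

Besides the shell and the picture viewer there is one more tool, called as name(argument=value, ...) on one line, values as JSON. carry_out: Moves the arm, as the interface text tells. Its arguments: {"type":"object","properties":{"deltas":{"type":"array"}},"required":["deltas"]}

```bash
mkdir -p pics; ls; python3 - <<'E'
from cell import ctrl
import cv2
for n in("top","side"):
    cv2.imwrite(f"pics/{n}0.png",ctrl.get_image(n)[:,:,::-1]); c=ctrl.calibration(n); print(n,c)
s=ctrl.read_state(); print({k:s[k] for k in("clock","eef_pos","tool_rot","force","width")},ctrl.grip_depth)
E
```

```text
pics
top {'mtx': array([[531.26398136,   0.        , 325.12660303],
       [  0.        , 531.26398136, 239.62562468],
       [  0.        ,   0.        ,   1.        ]]), 'distortion': array([0.04400527, 0.        , 0.        , 0.        , 0.        ]), 'R': array([[ 0.01994985, -0.99979314, -0.00396001],
       [-0.9969244 , -0.01959206, -0.07588076],
       [ 0.07578748,  0.00546164, -0.99710904]]), 't': array([ 168.57358122,  498.79195055, 1184.52415942])}
side {'mtx': array([[471.23706393,   0.        , 324.20192571],
       [  0.        , 471.23706393, 236.23158538],
       [  0.        ,   0.        ,   1.        ]]), 'distortion': array([0.00557007, 0.        , 0.        , 0.        , 0.        ]), 'R': array([[ 0.99877527, -0.0485845 ,  0.009354  ],
       [-0.02469244, -0.65330134, -0.75669521],
       [ 0.04287464,  0.7555375 , -0.65370089]]), 't': array([-471.61344036,  138.82682355,  926.89674785])}
{'clock': 0.1, 'eef_pos': array([272.95645138, 589.29069437, 230.48329521]), 'tool_rot': array([-3.13986974e+00,  3.77336218e-05,  2.70779153e+00]), 'force': array([ 0.1718396 , -0.09646118, -0.24266499]), 'width': 85.07449793552706} 18.700000000000003
```

View pics/top0.png

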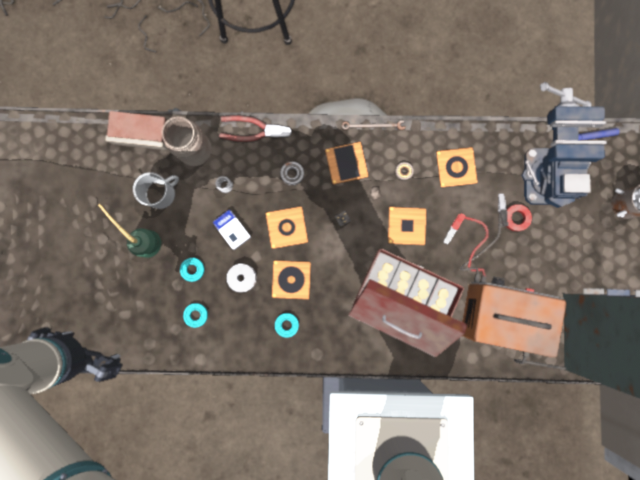

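View pics/side0.png

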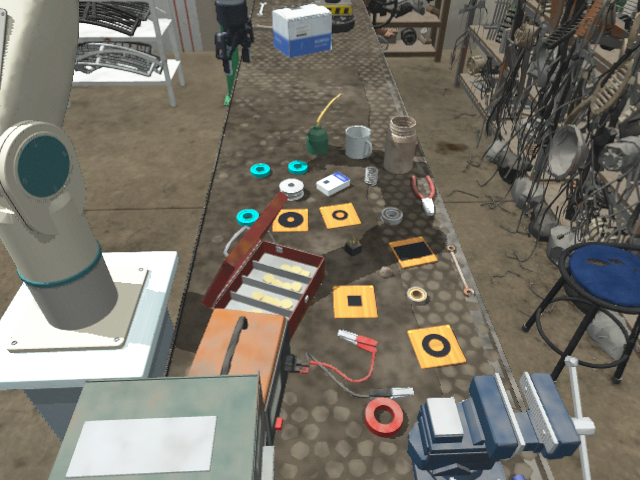

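Candidates in the top view:
- **Large bearing:** grey ring (292,173). The turquoise rings at (192,270), (195,315) and (287,325), the red ring (518,217) and the spring (224,185) are decoys.
- **Small bearing:** brownish ring (405,171).
- **Pulley:** (241,278).
- **Carton:** (232,229).
- **Relay:** dark cube (342,218).
- **Pads:** (291,280), (287,228), (457,167), (407,226) and (347,162).

I'll check these in enlarged crops.

```bash
python3 - <<'E'
import cv2
def crop(src,out,x,y,w,h,k=4):
    im=cv2.imread(f"pics/{src}.png")[y:y+h,x:x+w]
    im=cv2.resize(im,None,fx=k,fy=k,interpolation=cv2.INTER_CUBIC)
    for i in range(0,w,20): cv2.line(im,(i*k,0),(i*k,6),(0,0,255),1); cv2.putText(im,str(x+i),(i*k,16),0,.35,(0,255,255),1)
    for i in range(0,h,10): cv2.line(im,(0,i*k),(6,i*k),(0,0,255),1); cv2.putText(im,str(y+i),(8,i*k+4),0,.35,(0,255,255),1)
    cv2.imwrite(f"pics/{out}.png",im)
crop("top0","tA",205,145,200,150)
crop("top0","tB",320,135,160,120,5)
crop("side0","sA",270,160,200,150)
crop("side0","sB",320,230,160,120,5)
E
```

```text
(no output)
```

View pics/tA.png

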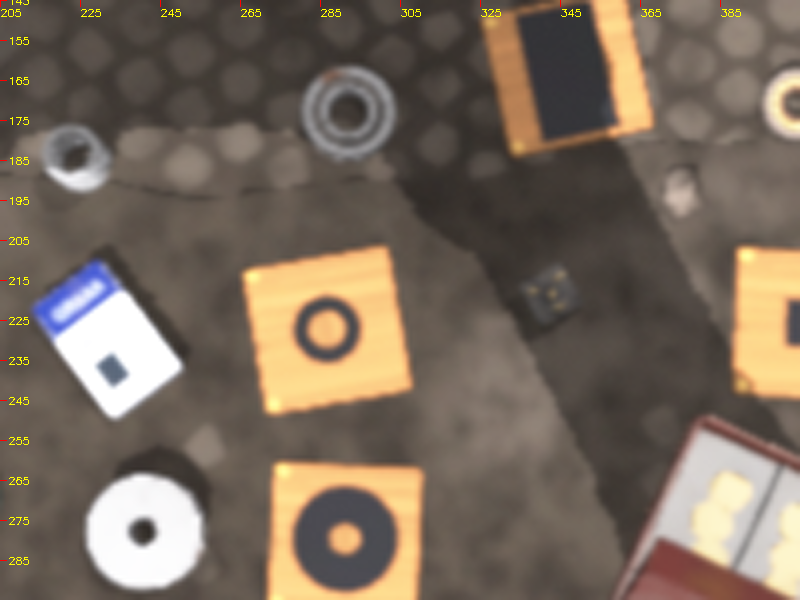

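View pics/tB.png

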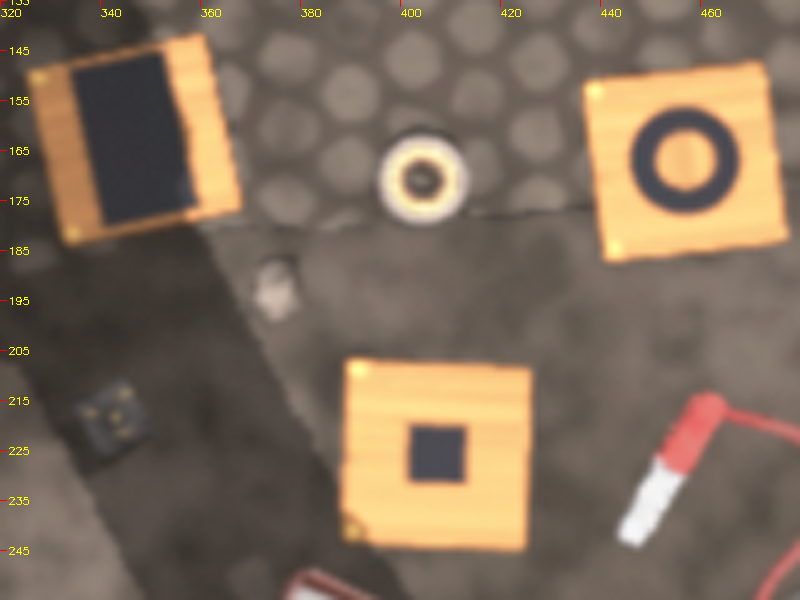

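View pics/sA.png

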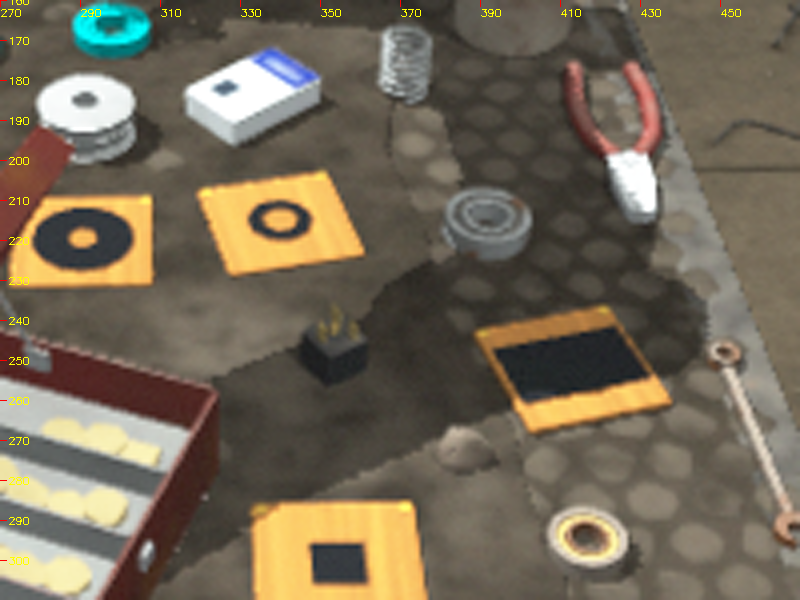

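View pics/sB.png

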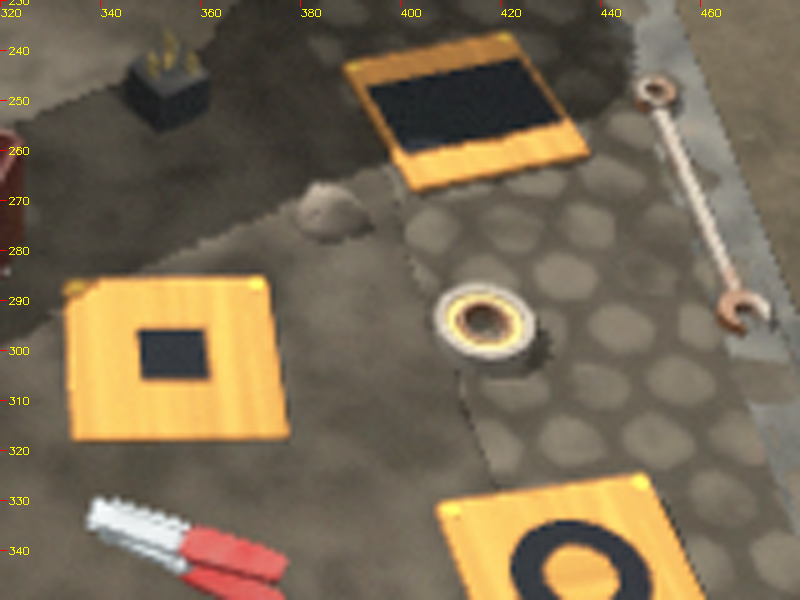

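The crops confirm the choices: pulley, grey large bearing, tan small bearing, relay and carton. The pads go by ring size: largest at (291,280), middle at (457,167), smallest at (287,227). Next I'll triangulate from the two views.

```bash
cat > h.py <<'E'
import cv2,numpy as np
from cell import ctrl
C={n:ctrl.calibration(n) for n in("top","side")}
def ray(n,p):
    c=C[n];u=cv2.undistortPoints(np.array([[p]],float),c["mtx"],c["distortion"])[0,0]
    return -c["R"].T@c["t"], c["R"].T@np.array([*u,1])
def onz(n,p,z):
    o,d=ray(n,p); return o+d*(z-o[2])/d[2]
def tri(a,b):
    o,d=ray("top",a);p,e=ray("side",b)
    k=np.linalg.lstsq(np.c_[d,-e],p-o,rcond=None)[0]
    A,B=o+k[0]*d,p+k[1]*e; return (A+B)/2,np.linalg.norm(A-B)
def proj(n,X):
    c=C[n];return cv2.projectPoints(np.array(X,float).reshape(-1,3),cv2.Rodrigues(c["R"])[0],c["t"],c["mtx"],c["distortion"])[0][:,0]
E
python3 - <<'E'
from h import *
P=dict(pulley=((241.1,277.6),(291.5,185.4),30),carton=((232,230),(333.3,181.6),22),bl=((292.25,173.25),(391.75,213.75),15),bs=((404.9,170.6),(416.8,294.2),12),relay=((342.6,218.9),(353.4,245),26),
pad_p=((291.5,279.5),(290.6,219.75),6),pad_bl=((457.1,166.9),(436.4,344.4),6),pad_bs=((286.75,227.25),(340,215),6),pad_relay=((407.4,225.7),(354.7,301),6),pad_carton=((346.9,162.8),(413,250.8),6))
for k,(a,b,z) in P.items():
    X,r=tri(a,b); print(k,X.round(1),round(r,1),"onz",onz("top",a,z).round(1)[:2],onz("side",b,z).round(1)[:2])
def ang(n,pts,z,f):
    Q=np.array([onz(n,f(p),z)[:2] for p in pts]); L=np.linalg.norm(np.roll(Q,-1,0)-Q,axis=1)
    d=np.roll(Q,-1,0)-Q; print(n,Q.mean(0).round(1),L.round(1),np.degrees(np.arctan2(d[:,1],d[:,0])).round(1))
tA=lambda p:(205+p[0]/4,145+p[1]/4);tB=lambda p:(320+p[0]/5,135+p[1]/5);sA=lambda p:(270+p[0]/4,160+p[1]/4);sB=lambda p:(320+p[0]/5,230+p[1]/5)
print("carton");ang("top",[(33,308),(103,262),(182,368),(114,419)],22,tA);ang("side",[(186,92),(270,48),(320,82),(237,124)],22,sA)
print("padc");ang("top",[(70,71),(162,53),(200,207),(106,226)],6,tB);ang("side",[(368,86),(520,59),(563,116),(408,153)],6,sB)
print("padr");ang("top",[(347,358),(531,368),(526,551),(341,540)],6,tB);ang("side",[(137,330),(205,329),(210,379),(142,381)],6,sB)
print("relay");ang("side",[(125,75),(168,50),(209,75),(163,100)],26,sB)
s=ctrl.read_state();print(s["eef_pos"],s["tool_rot"])
E
```

```text
pulley [406.  364.7  26.7] 0.3 onz [405.9 364.2] [406.3 360. ]
carton [514.  390.1  18.5] 1.6 onz [512.8 389.5] [514.4 385. ]
bl [647.9 257.1  12.2] 0.8 onz [646.9 256.9] [647.5 253.6]
bs [658.7  -1.9   9.7] 0.6 onz [658.5  -1.6] [657.6  -4. ]
relay [543.4 139.7  19.5] 0.2 onz [542.6 139.8] [542.5 132.5]
pad_p [403.7 253.4   3.9] 0.2 onz [403.8 253.2] [403.7 250.8]
pad_bl [ 670.6 -122.2    6.6] 0.6 onz [ 670.4 -122.3] [ 671.  -121.7]
pad_bs [523.5 267.3   4. ] 0.4 onz [523.1 267.1] [523.5 264.8]
pad_relay [532.4  -9.7   3.8] 0.3 onz [532.1  -9.4] [532.3 -11.7]
pad_carton [676.5 131.6   4.7] 1.1 onz [675.6 131.7] [676.6 130.3]
carton
top [513.3 389.5] [47.2 75.5 47.7 78.3] [ -55.1 -141.9  128.4   37.6]
side [514.7 385.5] [76.4 51.  72.6 48.1] [  40.6  -54.2 -141.5  130.1]
padc
top [675.5 131.7] [43.5 74.2 44.3 74.5] [ -77.7 -165.4  102.6   14. ]
side [676.8 131. ] [73.9 40.2 75.8 45.1] [  12.2  -73.9 -164.   103.4]
padr
top [531.8  -9. ] [84.4 84.3 84.4 84. ] [-92.1 178.8  87.7  -1.2]
side [532.3 -11.4] [27.4 26.3 26.9 26.8] [ -1.2 -91.9 179.9  89.3]
relay
side [542.2 132.6] [25.9 23.8 26.6 22.6] [  37.8  -46.5 -144.6  132. ]
[272.95645138 589.29069437 230.48329521] [-3.13986974e+00  3.77336218e-05  2.70779153e+00]
```

```bash
python3 - <<'E'
from h import *
a=cv2.imread("pics/top0.png")[200:240,322:362];b=cv2.imread("pics/side0.png")[228:268,333:373]
f=lambda i:cv2.resize(np.clip((i.astype(float)-20)*2.2,0,255).astype(np.uint8),None,fx=10,fy=10,interpolation=cv2.INTER_CUBIC)
cv2.imwrite("pics/rel.png",np.hstack([f(a),f(b)]))
print(tri((352,320),(285,195)), tri((438,356),(205,303)))
E
```

```text
(array([363.69562052, 122.0149362 , 174.66947055]), np.float64(71.97061354776932)) (array([252.23237932, -65.14304073,  74.16288426]), np.float64(6.680239128781887))
```

View pics/rel.png

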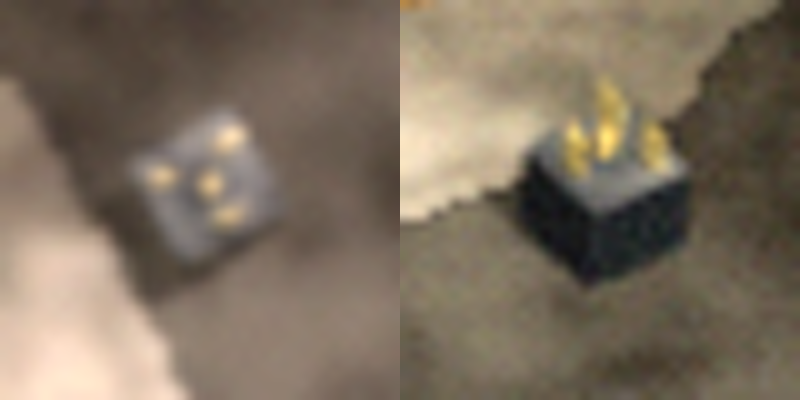

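The enhanced crop shows the relay's top-face corners at (335.5,216), (345,210.5), (350.5,221) and (340.8,226.2). The side view shows the body upright with blades up.

```bash
cat >> h.py <<'E'
def go(x,y,z,yaw,s=None):
    """delta in tool axes from current measured pose (tool down)"""
    s=s or ctrl.read_state(); from_yaw=s["tool_rot"][2]; D=np.array([x,y,z])-s["eef_pos"]
    from scipy.spatial.transform import Rotation as R
    d=R.from_euler("xyz",s["tool_rot"]).inv().apply(D)
    w=-(np.degrees(from_yaw)-yaw); w=(w+180)%360-180
    print("t",s["clock"],"tool d mm",d.round(1),"wz tool deg",round(-w,1),"yaw now",np.degrees(from_yaw).round(1),"q7",s["qpos"][6].round(2))
E
python3 - <<'E'
from h import *
Q=np.array([onz("top",p,26)[:2] for p in [(335.5,216),(345,210.5),(350.5,221),(340.8,226.2)]]);d=np.roll(Q,-1,0)-Q
print(Q.mean(0),np.linalg.norm(d,axis=1),np.degrees(np.arctan2(d[:,1],d[:,0]))%90)
print(onz("side",(353.8,244.3),26))
# carton: yaw-90 = 128.5 or -51.5 -> yaw 38.5 / 218.5
go(513,389.5,100,218.5);go(513,389.5,100,38.5)
E
```

```text
[543.68045017 139.07446378] [24.87432888 26.89203345 24.89671795 26.06219833] [31.32046026 28.49117494 29.40696635 28.38228746]
[543.5864919  134.71553586  26.        ]
t 0.1 tool d mm [-301.8  -80.2  130.6] wz tool deg -63.4 yaw now 155.1 q7 -0.02
t 0.1 tool d mm [-301.8  -80.2  130.6] wz tool deg 116.6 yaw now 155.1 q7 -0.02
```

carry_out(deltas=[0,0,0,-0.0503,-0.0134,0,-1,0,0,0,-0.0503,-0.0134,0,-1,0,0,0,-0.0503,-0.0134,0,-1,0,0,0,-0.0503,-0.0134,0,-1,0,0,0,-0.0503,-0.0134,0,-1,0,0,0,-0.0503,-0.0134,0,-1,0,0,-10.57,0,0,0.0217,-1,0,0,-10.57,0,0,0.0217,-1,0,0,-10.57,0,0,0.0217,-1,0,0,-10.57,0,0,0.0217,-1,0,0,-10.57,0,0,0.0217,-1,0,0,-10.57,0,0,0.0217,-1])

```text
clock: 1.6
eef_pos: [513.0, 389.7, 100.0]
tool_rot: [3.141, -0.001, -2.463]
force: [-0.2, -0.3, 0.3]
width: 85.7
gripper_force: 0.0
```

```bash
python3 -c "
from h import *
go(513,389.5,4,218.5)"
```

```text
t 1.6 tool d mm [ 0.  -0.2 96. ] wz tool deg 0.4 yaw now -141.1 q7 1.33
```

carry_out(deltas=[0,0,0,0,0,0.032,-1,0,0,0,0,0,0.032,-1,0,0,0,0,0,0.022,-1,0,0,0,0,0,0.01,-1,0,0,0,0,0,0,1,0,0,0,0,0,0,1,0,0,0,0,0,0,1,0,0,0,0,0,0,1,0,0,0,0,0,0,1,0,0,0,0,0,-0.03,1,0,0,0,0,0,-0.04,1])

```text
clock: 2.98
eef_pos: [512.5, 389.2, 75.0]
tool_rot: [-3.141, -0.003, -2.468]
force: [0.8, 0.0, -0.0]
width: 45.6
gripper_force: 62.8
```

```bash
python3 - <<'E'
from h import *
s=ctrl.read_state();print(s["width"],s["gripper_force"],s["force"])
go(675.6,131.7,74,218.5-24.3)
E
```

```text
45.55071710717146 62.812392711639404 [ 0.8110494   0.02316958 -0.00700938]
t 2.975 tool d mm [  33.  -303.1    1.1] wz tool deg 24.4 yaw now -141.4 q7 1.32
```

carry_out(deltas=[0,0,0,0.0047,-0.0433,0,1,0,0,0,0.0047,-0.0433,0,1,0,0,0,0.0047,-0.0433,0,1,0,0,0,0.0047,-0.0433,0,1,0,0,0,0.0047,-0.0433,0,1,0,0,0,0.0047,-0.0433,0,1,0,0,0,0.0048,-0.0433,0,1,0,0,8.13,0,0,0.01,1,0,0,8.13,0,0,0.01,1,0,0,8.13,0,0,0.01,1,0,0,0,0,0,0,1])

```text
clock: 4.35
eef_pos: [675.5, 132.3, 44.3]
tool_rot: [-3.141, -0.002, -2.893]
force: [0.3, -1.0, 0.1]
width: 45.5
gripper_force: 62.8
```

```bash
python3 - <<'E'
from h import *
s=ctrl.read_state();print(s["width"],s["eef_pos"])
go(675.6,131.7,11,194.2)
E
```

```text
45.54618606688517 [675.51576098 132.2958576   44.34740445]
t 4.35 tool d mm [ 0.  -0.6 33.3] wz tool deg 0.1 yaw now -165.7 q7 1.42
```

carry_out(deltas=[0,0,0,0,-0.0006,0.015,1,0,0,0,0,0,0.0125,1,0,0,0,0,0,0.006,1,0,0,0,0,0,0,1,0,0,0,0,0,0,-1,0,0,0,0,0,0,-1,0,0,0,0,0,0,-1,0,0,0,0,0,0,-1,0,0,0,0,0,-0.02,-1,0,0,0,0,0,-0.04,-1,0,0,0,0,0,-0.05,-1])

```text
clock: 5.72
eef_pos: [676.2, 131.8, 123.3]
tool_rot: [3.141, -0.001, -2.894]
force: [0.5, -0.4, 0.1]
width: 85.4
gripper_force: 0.0
```

```bash
python3 - <<'E'
from h import *
s=ctrl.read_state();print(s["width"],s["eef_pos"])
for y in (0,90,180,270): go(405.9,364.3,90,y)
E
```

```text
85.35726597031498 [676.16245004 131.8209433  123.28292764]
t 5.725 tool d mm [205.  291.6  33.5] wz tool deg -165.8 yaw now -165.8 q7 1.44
t 5.725 tool d mm [205.  291.6  33.5] wz tool deg 104.2 yaw now -165.8 q7 1.44
t 5.725 tool d mm [205.  291.6  33.5] wz tool deg 14.2 yaw now -165.8 q7 1.44
t 5.725 tool d mm [205.  291.6  33.5] wz tool deg -75.8 yaw now -165.8 q7 1.44
```

carry_out(deltas=[0,0,0,0.0256,0.0364,0.0042,-1,0,0,0,0.0256,0.0364,0.0042,-1,0,0,0,0.0256,0.0364,0.0042,-1,0,0,0,0.0256,0.0364,0.0042,-1,0,0,0,0.0256,0.0364,0.0042,-1,0,0,0,0.0256,0.0364,0.0042,-1,0,0,0,0.0256,0.0364,0.0042,-1,0,0,0,0.0258,0.0368,0.0042,-1,0,0,0,0,0,0.02,-1,0,0,0,0,0,0.02,-1])

```text
clock: 6.98
eef_pos: [406.5, 366.0, 49.2]
tool_rot: [3.14, 0.002, -2.892]
force: [0.7, -0.5, 0.0]
width: 85.6
gripper_force: 0.0
```

```bash
python3 - <<'E'
from h import *
cv2.imwrite("pics/t1.png",ctrl.get_image("top")[:,:,::-1])
im=cv2.imread("pics/t1.png")
cv2.imwrite("pics/t1c.png",np.hstack([cv2.resize(im[140:190,320:370],(400,400),interpolation=cv2.INTER_CUBIC),cv2.resize(im[220:320,190:290],(400,400),interpolation=cv2.INTER_CUBIC)]))
go(405.9,364.3,0,194.2)
E
```

```text
t 7.025 tool d mm [-0.3 -0.3 46.8] wz tool deg 0.0 yaw now -165.8 q7 0.88
```

View pics/t1c.png

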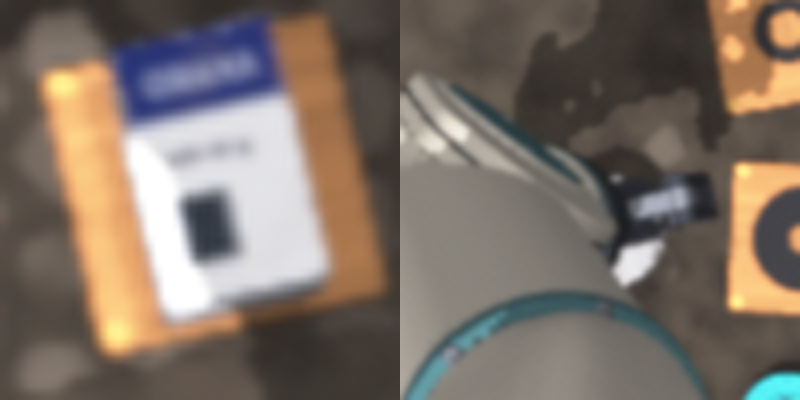

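The carton sits square on its pad with a wooden margin on each long side. Next is the pulley.

carry_out(deltas=[0,0,0,0,0,0.02,-1,0,0,0,0,0,0.018,-1,0,0,0,0,0,0.008,-1,0,0,0,0,0,0,1,0,0,0,0,0,0,1,0,0,0,0,0,0,1,0,0,0,0,0,0,1,0,0,0,0,0,-0.015,1,0,0,0,0,0,-0.03,1])

```text
clock: 8.15
eef_pos: [405.2, 362.9, 46.5]
tool_rot: [-3.139, -0.004, -2.894]
force: [0.2, 0.5, -6.7]
width: 60.1
gripper_force: 67.0
```

```bash
python3 - <<'E'
from h import *
s=ctrl.read_state();print(s["width"],s["eef_pos"])
go(403.8,253.2,46,194.2)
E
```

```text
60.127383775567914 [405.24635702 362.8903498   46.51099959]
t 8.15 tool d mm [  28.2 -106.     0.9] wz tool deg -0.0 yaw now -165.8 q7 0.88
```

carry_out(deltas=[0,0,0,0.0094,-0.0353,0,1,0,0,0,0.0094,-0.0353,0,1,0,0,0,0.0094,-0.0354,0,1,0,0,0,0,0,0,1,0,0,0,0,0,0.016,1,0,0,0,0,0,0.016,1,0,0,0,0,0,0.004,1,0,0,0,0,0,0,1])

```text
clock: 9.15
eef_pos: [404.5, 254.9, 10.2]
tool_rot: [-3.141, -0.001, -2.893]
force: [0.2, -0.1, -6.2]
width: 60.3
gripper_force: 67.3
```

```bash
python3 - <<'E'
from h import *
s=ctrl.read_state();print(s["width"],s["force"])
go(403.8,253.2,8,194.2)
E
```

```text
60.25812005650541 [ 0.20239255 -0.09812789 -6.20817347]
t 9.15 tool d mm [ 1.1 -1.4  2.2] wz tool deg 0.0 yaw now -165.8 q7 0.91
```

carry_out(deltas=[0,0,0,0.001,-0.0012,0.0025,1,0,0,0,0,0,0,-1,0,0,0,0,0,0,-1,0,0,0,0,0,0,-1,0,0,0,0,0,0,-1,0,0,0,0,0,-0.02,-1,0,0,0,0,0,-0.04,-1,0,0,0,0,0,-0.05,-1,0,0,-7.6,0,0,0,-1,0,0,-7.6,0,0,0,-1])

```text
clock: 10.4
eef_pos: [404.7, 253.4, 119.4]
tool_rot: [-3.141, 0.002, -2.625]
force: [-0.0, -0.3, -1.1]
width: 85.2
gripper_force: 0.0
```

```bash
python3 - <<'E'
from h import *
print(tri((383,250),(324,257)))
go(543.5,139,70,209.4)
E
```

```text
(array([472.62719007,  52.20759715,  67.99872526]), np.float64(2.128545406455521))
t 10.4 tool d mm [ -64.1 -168.    49.6] wz tool deg 0.2 yaw now -150.4 q7 1.08
```

carry_out(deltas=[0,0,0,-0.016,-0.042,0,-1,0,0,0,-0.016,-0.042,0,-1,0,0,0,-0.016,-0.042,0,-1,0,0,0,-0.016,-0.042,0,-1,0,0,0,0,0,0.025,-1,0,0,0,0,0,0.025,-1,0,0,0,0,0,0,-1])

```text
clock: 11.28
eef_pos: [540.9, 137.6, 67.0]
tool_rot: [3.141, -0.004, -2.629]
force: [0.4, 0.9, -0.7]
width: 85.3
gripper_force: 0.0
```

```bash
python3 - <<'E'
from h import *
cv2.imwrite("pics/s2.png",ctrl.get_image("side")[:,:,::-1])
im=cv2.imread("pics/s2.png")[160:285,260:420]; cv2.imwrite("pics/s2c.png",cv2.resize(im,None,fx=4,fy=4,interpolation=cv2.INTER_CUBIC))
go(543.5,139,3,209.4)
E
```

```text
t 11.325 tool d mm [-2.  -0.1 65.1] wz tool deg -0.0 yaw now -150.6 q7 1.37
```

View pics/s2c.png

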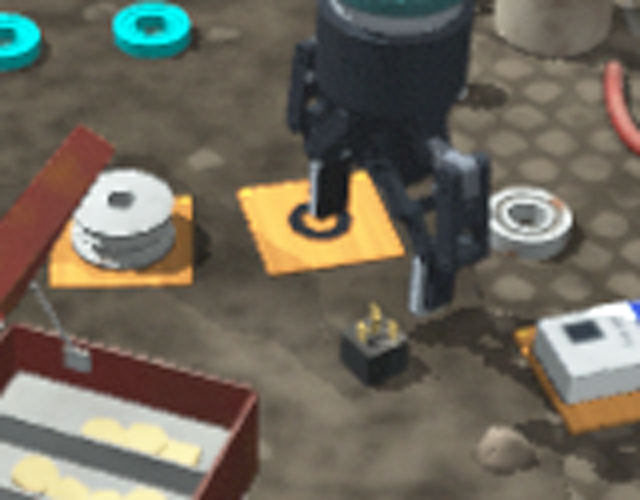

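The pulley (120,220 in the crop) and the carton both lie on their pads. The gripper is over the relay, so I descend.

carry_out(deltas=[0,0,0,-0.001,0,0.025,-1,0,0,0,0,0,0.025,-1,0,0,0,0,0,0.015,-1,0,0,0,0,0,0,-1,0,0,0,0,0,0,1,0,0,0,0,0,0,1,0,0,0,0,0,0,1,0,0,0,0,0,0,1,0,0,0,0,0,0,1,0,0,0,0,0,0,1,0,0,0,0,0,-0.03,1,0,0,0,0,0,-0.03,1])

```text
clock: 12.82
eef_pos: [542.9, 138.7, 63.9]
tool_rot: [3.141, -0.001, -2.629]
force: [0.8, 0.0, -0.5]
width: 27.1
gripper_force: 59.5
```

```bash
python3 - <<'E'
from h import *
go(532,-9.3,63,178.2)
E
```

```text
t 12.825 tool d mm [  82.1 -123.6    0.9] wz tool deg 31.2 yaw now -150.6 q7 1.36
```

carry_out(deltas=[0,0,0,0.0205,-0.0309,0,1,0,0,0,0.0205,-0.0309,0,1,0,0,0,0.0205,-0.0309,0,1,0,0,0,0.0206,-0.0309,0,1,0,0,7.8,0,0,0,1,0,0,7.8,0,0,0,1,0,0,7.8,0,0,0,1,0,0,7.8,0,0,0,1,0,0,0,0,0,0.02,1,0,0,0,0,0,0.02,1,0,0,0,0,0,0,1])

```text
clock: 14.2
eef_pos: [531.1, -9.2, 22.4]
tool_rot: [-3.141, -0.003, 3.11]
force: [-0.5, 0.1, 0.3]
width: 26.8
gripper_force: 59.4
```

```bash
python3 - <<'E'
from h import *
go(532,-9.3,10,178.2)
E
```

```text
t 14.2 tool d mm [-0.9 -0.1 12.4] wz tool deg -0.0 yaw now 178.2 q7 1.18
```

carry_out(deltas=[0,0,0,-0.0009,0,0.008,1,0,0,0,0,0,0.0042,1,0,0,0,0,0,0,1,0,0,0,0,0,0,-1,0,0,0,0,0,0,-1,0,0,0,0,0,0,-1,0,0,0,0,0,0,-1,0,0,0,0,0,-0.02,-1,0,0,0,0,0,-0.04,-1,0,0,0,0,0,-0.03,-1])

```text
clock: 15.45
eef_pos: [533.5, -9.2, 102.6]
tool_rot: [3.141, 0.001, 3.11]
force: [0.6, 0.3, 0.6]
width: 85.6
gripper_force: 0.0
```

```bash
python3 - <<'E'
from h import *
go(658.5,-1.6,50,178.2)
E
```

```text
t 15.45 tool d mm [-124.7   11.6   52.6] wz tool deg -0.0 yaw now 178.2 q7 1.22
```

carry_out(deltas=[0,0,0,-0.0416,0.0039,0,-1,0,0,0,-0.0416,0.0039,0,-1,0,0,0,-0.0415,0.0038,0,-1,0,0,0,0,0,0.03,-1,0,0,0,0,0,0.03,-1,0,0,0,0,0,0.02,-1,0,0,0,0,0,0,-1])

```text
clock: 16.32
eef_pos: [656.9, -1.7, 19.7]
tool_rot: [-3.141, -0.003, 3.11]
force: [-0.9, -0.4, -0.2]
width: 85.1
gripper_force: 0.0
```

```bash
python3 - <<'E'
from h import *
go(658.5,-1.6,0,178.2)
E
```

```text
t 16.325 tool d mm [-1.6  0.1 19.7] wz tool deg -0.0 yaw now 178.2 q7 1.24
```

carry_out(deltas=[0,0,0,-0.0012,0,0.01,-1,0,0,0,0,0,0.0095,-1,0,0,0,0,0,0,-1,0,0,0,0,0,0,1,0,0,0,0,0,0,1,0,0,0,0,0,0,1,0,0,0,0,0,0,1,0,0,0,0,0,0,1,0,0,0,0,0,0,1])

```text
clock: 17.45
eef_pos: [660.0, -1.6, 2.6]
tool_rot: [3.142, 0.001, 3.11]
force: [-1.5, -0.0, 5.0]
width: 37.3
gripper_force: 59.6
```

```bash
python3 - <<'E'
from h import *
go(523.1,267.1,50,178.2)
E
```

```text
t 17.45 tool d mm [145.4 264.2 -47.5] wz tool deg -0.0 yaw now 178.2 q7 1.24
```

carry_out(deltas=[0,0,0,0,0,-0.02,1,0,0,0,0,0,-0.03,1,0,0,0,0,0,-0.02,1,0,0,0,0,0,0,1])

```text
clock: 17.95
eef_pos: [661.0, -1.6, 74.0]
tool_rot: [3.141, 0.004, 3.11]
force: [0.4, 0.6, -1.8]
width: 37.5
gripper_force: 60.2
```

```bash
python3 - <<'E'
from h import *
cv2.imwrite("pics/s3.png",ctrl.get_image("side")[:,:,::-1])
im=cv2.imread("pics/s3.png")[200:320,340:480]; cv2.imwrite("pics/s3c.png",cv2.resize(im,None,fx=4,fy=4,interpolation=cv2.INTER_CUBIC))
go(523.1,267.1,70,178.2)
print(ctrl.read_state()["width"])
E
```

```text
t 18.0 tool d mm [145.3 264.3   2.3] wz tool deg -0.0 yaw now 178.2 q7 1.26
37.13573711692649
```

View pics/s3c.png

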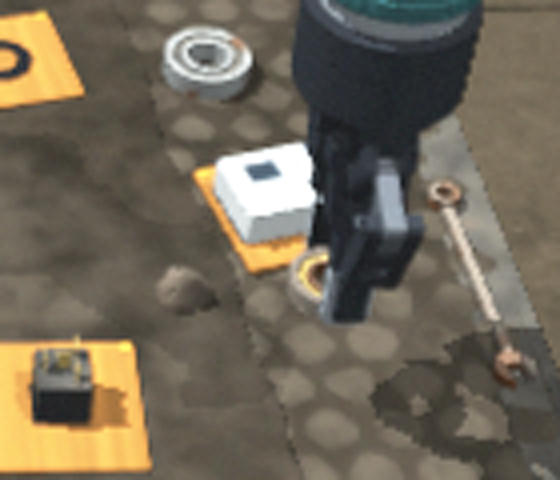

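The small bearing is held level, and the relay (60,380) stands square on its pad. I carry the bearing over.

carry_out(deltas=[0,0,0,0.0207,0.0377,0,1,0,0,0,0.0207,0.0377,0,1,0,0,0,0.0207,0.0377,0,1,0,0,0,0.0207,0.0377,0,1,0,0,0,0.0207,0.0377,0,1,0,0,0,0.0207,0.0377,0,1,0,0,0,0.0207,0.0378,0,1,0,0,0,0,0,0.02,1,0,0,0,0,0,0.02,1,0,0,0,0,0,0.01,1,0,0,0,0,0,0,1,0,0,0,0,0,0,1])

```text
clock: 19.5
eef_pos: [523.5, 266.9, 22.1]
tool_rot: [3.141, 0.0, 3.109]
force: [0.6, -0.3, -2.0]
width: 37.2
gripper_force: 60.4
```

```bash
python3 - <<'E'
from h import *
go(523.6,267.1,9,178.2)
E
```

```text
t 19.5 tool d mm [-0.1  0.2 13.1] wz tool deg -0.0 yaw now 178.2 q7 0.78
```

carry_out(deltas=[0,0,0,0,0,0.007,1,0,0,0,0,0,0.004,1,0,0,0,0,0,0.002,1,0,0,0,0,0,0,1])

```text
clock: 20.0
eef_pos: [523.1, 266.9, 8.8]
tool_rot: [3.142, -0.0, 3.11]
force: [0.4, -0.6, -1.6]
width: 36.8
gripper_force: 60.5
```

carry_out(deltas=[0,0,0,0,0,0,-1,0,0,0,0,0,0,-1,0,0,0,0,0,0,-1,0,0,0,0,0,0,-1,0,0,0,0,0,-0.02,-1,0,0,0,0,0,-0.04,-1,0,0,0,0,0,-0.03,-1])

```text
clock: 20.88
eef_pos: [523.7, 267.3, 101.6]
tool_rot: [3.14, 0.002, 3.11]
force: [0.1, 0.2, -0.6]
width: 85.2
gripper_force: 0.0
```

```bash
python3 - <<'E'
from h import *
go(646.9,256.9,60,178.2)
E
```

```text
t 20.875 tool d mm [-123.4   -6.5   41.8] wz tool deg -0.0 yaw now 178.2 q7 0.81
```

carry_out(deltas=[0,0,0,-0.0411,-0.0022,0,-1,0,0,0,-0.0411,-0.0022,0,-1,0,0,0,-0.0411,-0.0022,0,-1,0,0,0,0,0,0.03,-1,0,0,0,0,0,0.03,-1,0,0,0,0,0,0.02,-1,0,0,0,0,0,0,-1,0,0,0,0,0,0,-1])

```text
clock: 21.88
eef_pos: [647.0, 256.8, 20.2]
tool_rot: [3.141, 0.002, 3.11]
force: [0.4, -0.5, 0.6]
width: 85.3
gripper_force: 0.0
```

```bash
python3 - <<'E'
from h import *
go(646.9,256.9,1.5,178.2)
E
```

```text
t 21.875 tool d mm [ 0.1  0.  18.7] wz tool deg -0.0 yaw now 178.2 q7 0.92
```

carry_out(deltas=[0,0,0,0,0,0.01,-1,0,0,0,0,0,0.009,-1,0,0,0,0,0,0,-1,0,0,0,0,0,0,1,0,0,0,0,0,0,1,0,0,0,0,0,0,1,0,0,0,0,0,0,1,0,0,0,0,0,0,1,0,0,0,0,0,-0.02,1,0,0,0,0,0,-0.05,1,0,0,0,0,0,0,1])

```text
clock: 23.25
eef_pos: [649.3, 257.9, 74.9]
tool_rot: [3.137, 0.008, 3.109]
force: [0.5, -0.0, -1.6]
width: 49.6
gripper_force: 62.7
```

```bash
python3 - <<'E'
from h import *
go(670.4,-122.3,70,178.2)
E
```

```text
t 23.25 tool d mm [ -33.2 -379.3    3.6] wz tool deg -0.0 yaw now 178.2 q7 0.93
```

carry_out(deltas=[0,0,0,-0.0039,-0.042,0,1,0,0,0,-0.0039,-0.042,0,1,0,0,0,-0.0039,-0.042,0,1,0,0,0,-0.0039,-0.042,0,1,0,0,0,-0.0039,-0.042,0,1,0,0,0,-0.0039,-0.042,0,1,0,0,0,-0.0039,-0.042,0,1,0,0,0,-0.0039,-0.042,0,1,0,0,0,-0.0039,-0.042,0,1,0,0,0,0,0,0.025,1,0,0,0,0,0,0.02,1,0,0,0,0,0,0,1])

```text
clock: 24.75
eef_pos: [667.0, -121.0, 22.3]
tool_rot: [3.14, -0.005, 3.111]
force: [-0.3, 0.1, -1.3]
width: 49.4
gripper_force: 62.8
```

carry_out(deltas=[0,0,0,0,0,0,1])

```text
clock: 24.88
eef_pos: [669.6, -121.4, 25.0]
tool_rot: [3.141, 0.0, 3.111]
force: [0.2, -0.3, -2.0]
width: 49.6
gripper_force: 62.8
```

```bash
python3 - <<'E'
from h import *
go(670.4,-122.3,9,178.2)
E
```

```text
t 24.875 tool d mm [-0.9 -0.9 16. ] wz tool deg 0.1 yaw now 178.3 q7 1.42
```

carry_out(deltas=[0,0,0,-0.0009,-0.0009,0.01,1,0,0,0,0,0,0.005,1,0,0,0,0,0,0.0015,1,0,0,0,0,0,0,1,0,0,0,0,0,0,-1,0,0,0,0,0,0,-1,0,0,0,0,0,0,-1,0,0,0,0,0,0,-1,0,0,0,0,0,-0.02,-1,0,0,0,0,0,-0.05,-1,0,0,0,0,0,-0.06,-1,0,0,0,0,0,-0.04,-1])

```text
clock: 26.38
eef_pos: [671.4, -123.5, 183.2]
tool_rot: [-3.141, 0.005, 3.11]
force: [0.9, 0.1, 0.4]
width: 85.4
gripper_force: 0.0
```

carry_out(deltas=[0,0,0,0.03,0,-0.04,-1,0,0,0,0.04,0,-0.04,-1,0,0,0,0.04,0,-0.04,-1,0,0,0,0.04,0,0,-1,0,0,0,0.04,0,0,-1,0,0,0,0,-0.04,0,-1,0,0,0,0,-0.05,0,-1,0,0,0,0,-0.05,0,-1,0,0,0,0,0,0,-1])

```text
clock: 27.5
eef_pos: [474.5, -262.2, 299.3]
tool_rot: [-3.139, 0.001, 3.102]
force: [-0.1, 1.3, -0.6]
width: 85.7
gripper_force: 0.0
```

```bash
python3 - <<'E'
from h import *
t=ctrl.get_image("top")[:,:,::-1];s=ctrl.get_image("side")[:,:,::-1]
cv2.imwrite("pics/tf.png",cv2.resize(t[140:305,260:480],None,fx=3.6,fy=3.6,interpolation=cv2.INTER_CUBIC))
cv2.imwrite("pics/sf.png",cv2.resize(s[165:375,265:485],None,fx=2.8,fy=2.8,interpolation=cv2.INTER_CUBIC))
X=dict(p=(403.8,253.2,36),bl=(670.4,-122.3,21),bs=(523.1,267.1,18),r=(532,-9.3,32),c=(675.6,131.7,28))
for k,v in X.items(): print(k,((proj("top",v)[0]-(260,140))*3.6).round(),((proj("side",v)[0]-(265,165))*2.8).round())
E
```

```text
p [110. 502.] [ 71. 124.]
bl [715.  92.] [483. 489.]
bs [ 95. 312.] [210. 127.]
r [537. 304.] [252. 353.]
c [314.  74.] [416. 218.]
```

View pics/tf.png

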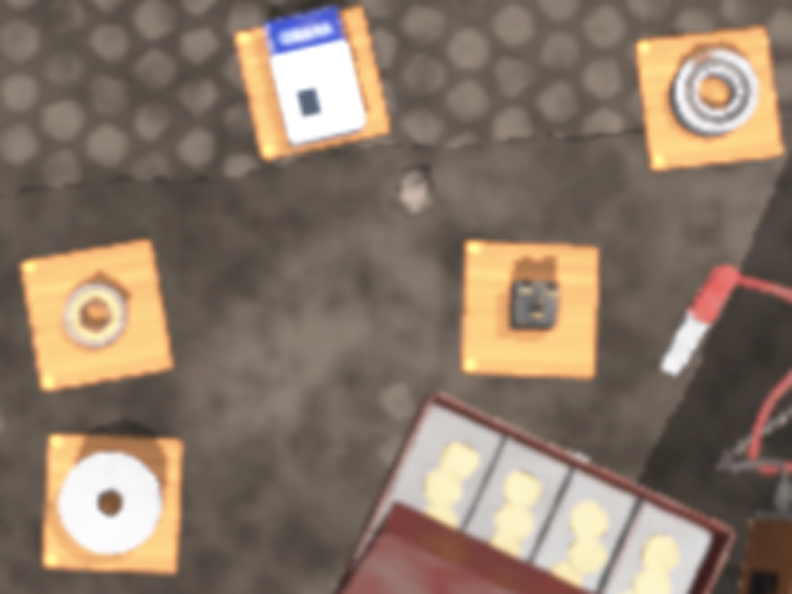

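View pics/sf.png

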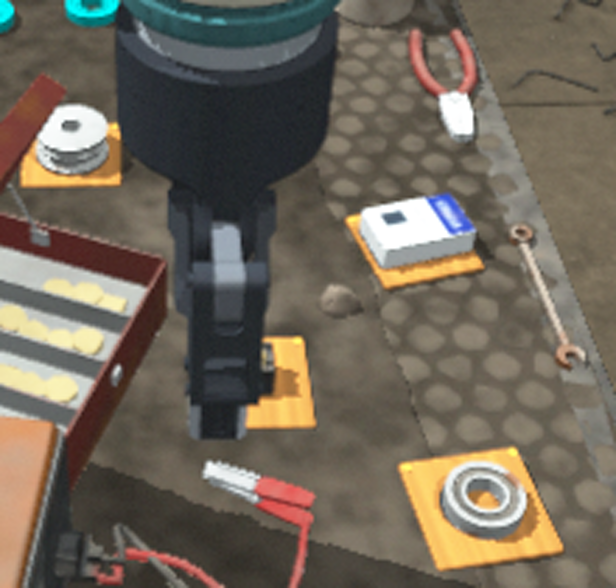

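The final pictures show all five parts flat on their own pads. Their centres are within about 3 mm of the predicted pixels and the gripper is clear, so I'm handing in.

```bash
python3 -c "
from cell import ctrl
print(ctrl.finish_job())"
```

```text
the job is handed in; nothing more can be done
None
```

All five parts lie flat, released and within about 3 mm of centre on their own pads as seen in the final top picture; I handed the job in at about 27.6 s, and no verdict came back.

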